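Seat the drill-jig cover on its locating pin and hold it down

ROBOT

A 6-joint arm with a two-finger parallel gripper is mounted at the origin on the work surface. World frame = base frame: x ahead of the robot, y to its left, z up, the work surface at z = 0. Lengths are in m, angles in rad, forces in N, time in s.
With the tool pointing down it reaches from about 0.35 to 0.975 m from the base axis. Payload 7.1 kg.
Tool frame: the origin (TCP) lies at the very end of the fingers, on their centre line; the grasp point (between the pads) lies ctrl.hold_point_z behind it (ctrl.hold_point_z is the distance from the TCP to the grasp point, in m); z points along the fingers, y is the line along which they close (so a half turn about z gives the same grasp; the last joint's range is limited). The gripper opens to 88 mm and grips with 3 to 60 N. Pads are 20 mm wide; open, the fingers measure 115 mm over their backs; the gripper's body (75 mm by 178 mm) begins 61 mm behind the grasp point.
Start: joints at [1.296, 0.423, 1.63, -0, 1.089, -0.019], TCP at [0.158, 0.605, 0.223] pointing down, gripper open.
Joint ranges: [-3, 3], [-0.9, 2.11], [0.09, 2.58], [-1.31, 4.45], [0.11, 2.69], [-2.54, 2.54]. Speed limits (rad/s): [2.39, 2.39, 3.01, 3.14, 3.14, 3.14].

INTERFACE

Orientations are given as a 3x3 rotation matrix whose columns are the frame's x, y, z axes.
In Python, from bench import ctrl gives the robot as it stands.
- The arm moves only by the tool play_rows, never from a script. Its argument "plan" is text: rows parted by semicolons, each of 4 numbers parted by spaces: the shift along the tool's x, y, z in cm, then the turn about the tool's z in degrees. A call has 1 to 5 rows; each row is the pose to reach, as a shift and turn from the pose commanded when the call began, along the tool's axes at that moment; what a row does not reach only later rows make up. A row lasts 1/12 s, in which the tool goes at most 41.7 mm and 7.16 degrees, less where a joint would pass 70% of its speed; a pose out of reach is approached as far as the arm can. A call with a gripper value outside its range is refused whole. "jaw" is the opening, from -1 (shut) to 1 (fully open), set as the call begins (left out, the last holds). The fingers move at their own pace and stop on an object; "newtons" is the grip in N (left out, the last holds). Time passes only in rows, so rows that repeat a pose let the fingers close. It gives the time, the measured TCP pose, the force, the opening and the grip force at its end, in the units of the state.
- ctrl.read_state(): the state, without advancing time (a new reading comes with each control period).
- ctrl.grab_frame(name): name is "scene" or "top" or "wrist"; returns (picture, depth): 384x512x3 uint8, red, green, blue; 384x512 float32, m along the optical axis (not along the pixel's ray), 0 where there is no reading.
- ctrl.calibration(name): a dict with "fx", "fy", "cx", "cy" (pixels), "rvec" (rotation vector, rad) and "tvec" (3), from world to camera coordinates, as OpenCV has them. Camera axes: x right, y down, z forward; pixel columns grow to the right and rows downward; lengths in m; the calibration is good to about 2 mm. A picture is of the moment at which its call begins: read the wrist's pose just before it. calibration takes no time and is no camera call; for the wrist camera it gives the pose at the moment of the call.
- ctrl.finish_job(): hands the job in; it is judged then, once.
Trained networks look in the newest picture that a camera, given by its name, has taken for a name from the list of things; names that differ only in an ending like _2 or _b are one class to them, and where a whole thing is asked for, a point or a joint stands for the part that bears it (a point fixed in the world has none). Each returns a list of dicts, best first, with "conf" (0 to 1); they miss things now and then, are a little off and sometimes report something else, mostly with a low value. They report only what shows in the picture. A call takes as long as a camera call. They do not tell look-alikes from the thing itself.
- ctrl.spot_in(camera, thing): "box" ([centre column, centre row, width, height] as shares, 0 to 1, of the picture: columns of its width, rows of its height, round what is visible of it).
- ctrl.masks_of(camera, thing): "pixels" (384x512 bool, what is visible of it) and "box" ([centre column, centre row, width, height] as shares, 0 to 1, of the picture: columns of its width, rows of its height, round what is visible of it).
The state is a dict: "clock": time; "q": joint angles; "qd": joint speeds; "effort": joint torques, N m; "ee_pos": TCP position; "orientation": TCP orientation; "force": force on the tool from outside, world axes, zero at the start; "ft_torque": the same for the moment, N m; "gripper_width": finger opening in m; "finger_force": force on a finger pad.
Only numpy, scipy, OpenCV 4.12 (cv2) and the standard library are available. Lean on these libraries where they do the work, as an engineer would, in place of code of your own. Each camera call takes 0.05 s, during which the arm holds its last target. There are 200 camera calls.

TASK

Take the drilling-jig cover by its bar handle, bring it over the crate-end jig and slide it over the locating pin, feeling for the hidden socket, until it drops onto the pin, square with the jig (either way round). Then press it right down, so that the sprung bed is at the bottom of its travel, and finish there: still gripping the handle and holding the cover pressed down, without letting go. Leave the mushroom crate, the squash and the hammer where they are.

Things in the scene. Friction and masses are not known exactly. Their poses are not given: they have to be found in the camera images.
- cover: Loose jig cover, about 0.32 kg: brown wooden plate 160 x 110 x 22 mm, a dark bar handle on top, four steel drill bushings near the corners, 4 mm proud. It starts flat on the table. Origin: centre of the plate's underside, also the mouth centre of the blind round socket there (18 mm diameter, 22 mm deep, small chamfer), unseen from above. z up, x along the 160 mm side.
- handle (a point): Middle of the top of the cover's bar handle, 56 mm above the plate's underside, straight above the socket. The bar is 100 mm long (along the cover's x), 24 mm wide (along y) and 34 mm tall, standing on the plate.
- jig: The crate-end drilling jig, fixed to the table: plywood base 260 mm (its x) x 200 mm (its y) x 20 mm; origin at the centre of the base's underside on the table, z up. Above it is the sprung bed, 220 x 150 mm, carrying a pale wooden crate end (210 x 138 mm, long side along x) whose top is 42 mm above the table when the bed is up.
- pin_tip (a point): Top of the steel locating pin that stands at the centre of the jig, through the bed: 16 mm diameter with a rounded tip, fixed; this point is 54 mm above the table, 12 mm above the raised bed. Axes as the jig's.
- bed (a joint): How far the sprung bed is pressed down, m: 0 up, 0.006 at its stop. It takes about 4 N to start, 11 N to reach the stop, the cover's own weight (about 3 N) included.
- crate: Bystander: small wooden crate of mushrooms, 280 x 190 x 90 mm; origin at the centre of its underside.
- squash: Bystander: a yellow squash lying on its side, 210 mm long, 104 mm thick; origin at the middle of its underside.
- hammer: Bystander: a hammer lying beyond the jig and the cover, towards the far edge of the table; origin on its underside.
There are look-alikes about, which are no part of the job. What is meant by the cover is not red, and is the smaller of those in its own colour.

How it is judged:
By the outcome, as a careful person would: the job done as asked, in the order asked, and still so for the second after the job is handed in, while the arm keeps its last pose, push and grip.
It also fails if it takes over 45 s, if anything falls off the work surface, if the arm or the gripper's body presses on something with over 40 N, if the wrist force passes 120 N, or if a joint passes its speed limit or range.

## Working session

There is one attempt and no reset: what is moved stays moved. The work goes in short steps, Python scripts to look and compute and a tool call to move; the robot and the scene stay as the last step left them, time stands still between calls to the robot, and variables do not carry over. Pictures are saved under pics/ and viewed, at most 10 in all, crops included, and the job is handed in when it is done.

Besides the shell and the picture viewer there is one more tool, called after "Request:" in YAML: its name, and indented under it one key for each argument. play_rows: Moves the arm, as the interface text tells. Its arguments: {"type":"object","properties":{"plan":{"type":"string"},"jaw":{"type":"number"},"newtons":{"type":"number"}},"required":["plan"]}

```bash
mkdir -p pics; cat > h.py <<'E'
import numpy as np, cv2
from bench import ctrl
def cal(n):
    c=ctrl.calibration(n); R=cv2.Rodrigues(np.array(c["rvec"],float))[0]; return c,R,np.array(c["tvec"],float).ravel()
def cloud(n,d):
    c,R,t=cal(n); v,u=np.mgrid[0:384,0:512]
    P=np.stack([(u-c["cx"])*d/c["fx"],(v-c["cy"])*d/c["fy"],d],-1)
    W=(P-t)@R; W[d<=0]=np.nan; return W
def save(n,im): cv2.imwrite("pics/"+n,im[:,:,::-1])
E
python3 - <<'E'
from h import *
print(ctrl.hold_point_z, ctrl.read_state())
im,d=ctrl.grab_frame("top"); save("top.png",im); np.savez("top.npz",im=im,d=d,W=cloud("top",d))
W=cloud("top",d)
for th in ["cover","jig"]:
    for m in ctrl.masks_of("top",th):
        p=W[m["pixels"]]; print(th,m["conf"],np.round(np.array(m["box"])*[512,384,512,384]),np.nanmedian(p,0).round(3),np.nanmax(p[:,2]).round(3),cv2.minAreaRect(p[~np.isnan(p[:,0]),:2].astype(np.float32)))
E
```

```text
0.0187 {'clock': 0.0, 'q': array([ 1.29602238e+00,  4.23836428e-01,  1.63066917e+00, -4.81581639e-05,
        1.08859375e+00, -1.89936013e-02]), 'qd': array([-8.98472747e-04, -9.85866329e-04, -7.21825741e-04,  4.45220246e-04,
       -4.52137836e-04, -1.57747269e-05]), 'effort': array([-4.50054804e-04, -5.44631696e+01, -2.73669952e+01,  6.42851740e-02,
        2.26242008e-02, -1.65954016e-04]), 'ee_pos': array([0.15796142, 0.60414593, 0.22191263]), 'orientation': array([[-9.67471823e-01,  2.52978528e-01, -3.67744252e-04],
       [ 2.52978795e-01,  9.67470719e-01, -1.46175057e-03],
       [-1.40097115e-05, -1.50723399e-03, -9.99998864e-01]]), 'force': array([-0.36744738, -0.16815281,  0.45117388]), 'ft_torque': array([ 0.01596156, -0.02306799, -0.020694  ]), 'finger_force': 0.0, 'gripper_width': 0.0876057685952373}
cover 0.95 [222. 205.  36.  43.] [0.492 0.161 0.023] 0.063 ((0.49514898657798767, 0.16380757093429565), (0.11781853437423706, 0.16145716607570648), 58.81637191772461)
cover 0.76 [198. 134.  59.  58.] [0.779 0.271 0.032] 0.086 ((0.789250910282135, 0.2763555645942688), (0.16071930527687073, 0.22675637900829315), 62.22160720825195)
cover 0.68 [175. 247.  45.  33.] [0.315 0.354 0.023] 0.067 ((0.31324324011802673, 0.3586619198322296), (0.11269959062337875, 0.17005808651447296), 14.849876403808594)
jig 0.66 [315. 198.  52.  61.] [ 0.515 -0.216  0.038] 0.059 ((0.5181558132171631, -0.22150006890296936), (0.2593076825141907, 0.20428362488746643), 6.698549270629883)
```

View pics/top.png

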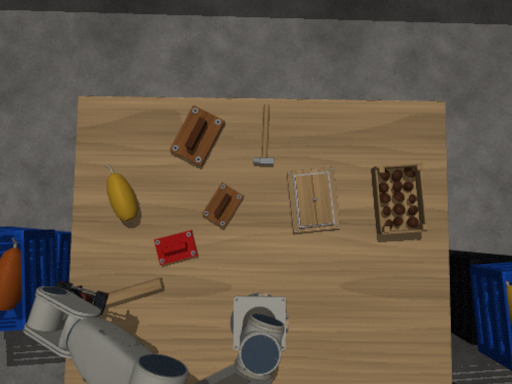

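The top view shows the brown plate at (222,205), a larger brown one at (198,134) and a red one at (175,247). The cover is therefore the one at (222,205). The jig is at (315,200).

```bash
cat >> h.py <<'E'
def delta(pos,yaw_y):
    "shift in tool cm and turn deg to put TCP at pos with tool y at world angle yaw_y (deg)"
    s=ctrl.read_state(); R=np.array(s["orientation"]); d=R.T@(np.array(pos)-s["ee_pos"])*100
    cur=np.degrees(np.arctan2(R[1,1],R[0,1])); t=-((yaw_y-cur+180)%360-180)
    return d.round(2),round(t,2),"cur",np.round(s["ee_pos"],4),round(cur,2),"F",np.round(s["force"],2)
E
python3 - <<'E'
from h import *
f=np.load("top.npz");W=f["W"]
def rect(c,r,z0,z1):
    m=(np.hypot(W[...,0]-c[0],W[...,1]-c[1])<r)&(W[...,2]>z0)&(W[...,2]<z1); p=W[m]
    print(m.sum(),p.mean(0).round(4),cv2.minAreaRect(p[:,:2].astype(np.float32)))
rect((.495,.164),.12,.012,.035); rect((.495,.164),.12,.045,.07)
rect((.518,-.2215),.18,.012,.06); rect((.518,-.2215),.18,.035,.05); rect((.518,-.2215),.18,.049,.06)
print(delta((.495,.164,.25),59))
E
```

```text
845 [0.4903 0.1613 0.0224] ((0.48112785816192627, 0.1680907905101776), (0.11088256537914276, 0.18374553322792053), 59.08218765258789)
142 [0.491  0.1613 0.0555] ((0.49124258756637573, 0.16155287623405457), (0.02405232936143875, 0.09895849972963333), 58.54429244995117)
2876 [ 0.5161 -0.2175  0.0334] ((0.5135891437530518, -0.18430659174919128), (0.2598777711391449, 0.2737565338611603), 6.809515953063965)
1652 [ 0.5168 -0.2191  0.0416] ((0.5176730155944824, -0.21907161176204681), (0.2192792147397995, 0.15029585361480713), 6.339310646057129)
49 [ 0.5236 -0.2183  0.0514] ((0.5184972882270813, -0.2242644727230072), (0.2012030929327011, 0.12631873786449432), 7.909487247467041)
(array([-43.74, -34.07,  -2.75]), np.float64(16.35), 'cur', array([0.158 , 0.6043, 0.2221]), np.float64(75.35), 'F', array([ 0.86, -0.55, -0.28]))
```

Request:
play_rows:
  plan: "-12 -9 -1 5; -24 -18 -2 10; -24 -18 -2.5 16; -24 -18 -2.5 16; -24 -18 -2.5 16"

```text
clock: 0.57
ee_pos: [0.2879, 0.4404, 0.2393]
orientation: [[-0.86, 0.51, -0.0], [0.51, 0.86, -0.0], [-0.0, -0.001, -1.0]]
force: [1.3, 0.4, -0.1]
gripper_width: 0.0877
finger_force: 0.0
```

```bash
python3 -c "
from h import *
print(delta((.491,.1615,.25),58.6))"
```

```text
(array([-31.69, -13.64,  -1.06]), np.float64(0.75), 'cur', array([0.2879, 0.4404, 0.2393]), np.float64(59.35), 'F', array([ 1.28,  0.39, -0.15]))
```

Request:
play_rows:
  plan: "-29 -12.6 -1 0.7; -29 -12.6 -1 0.7; -29 -12.6 -1 0.7; -29 -12.6 -1 0.7; -29 -12.6 -1 0.7"

```text
clock: 0.98
ee_pos: [0.41, 0.2715, 0.2461]
orientation: [[-0.854, 0.52, 0.0], [0.52, 0.854, 0.0], [-0.0, 0.0, -1.0]]
force: [0.3, 1.2, -0.5]
gripper_width: 0.0881
finger_force: 0.0
```

Request:
play_rows:
  plan: "-11 -4.7 0 0; -11 -4.7 0 0; -11 -4.7 0 0; -11 -4.7 0 0; -11 -4.7 0 0"

```text
clock: 1.4
ee_pos: [0.4794, 0.1744, 0.2458]
orientation: [[-0.852, 0.524, -0.0], [0.524, 0.852, -0.0], [0.0, -0.0, -1.0]]
force: [-0.7, -0.4, 0.7]
gripper_width: 0.0877
finger_force: 0.0
```

```bash
cat > look.py <<'E'
from h import *
import sys
print(delta((.491,.1615,.25),58.6))
W0=ctrl.read_state()
c,R,t=cal("wrist"); print("cam pos",(-R.T@t).round(4),"axis",R[2].round(3))
im,d=ctrl.grab_frame("wrist"); W=cloud("wrist",d); save(sys.argv[1]+".png",im); np.savez(sys.argv[1]+".npz",im=im,d=d,W=W)
E
python3 look.py w1; python3 - <<'E'
from h import *
W=np.load("w1.npz")["W"]
for z0,z1 in((.012,.024),(.05,.065)):
    m=(np.hypot(W[...,0]-.491,W[...,1]-.1615)<.12)&(W[...,2]>z0)&(W[...,2]<z1); p=W[m]
    print(m.sum(),p.mean(0).round(4) if m.any() else 0,cv2.minAreaRect(p[:,:2].astype(np.float32)) if m.any() else 0)
E
```

```text
(array([-1.66, -0.49, -0.43]), np.float64(-0.18), 'cur', array([0.4794, 0.1744, 0.2458]), np.float64(58.42), 'F', array([-0.68, -0.37,  0.68]))
cam pos [0.4177 0.2115 0.4076] axis [ 0.222 -0.135 -0.966]
9219 [0.481  0.1653 0.0217] ((0.48604726791381836, 0.16221736371517181), (0.11029216647148132, 0.16030336916446686), 59.04880905151367)
1853 [0.4839 0.1635 0.0554] ((0.4854579269886017, 0.16218754649162292), (0.023403756320476532, 0.09838028997182846), 58.76158142089844)
```

View pics/w1.png

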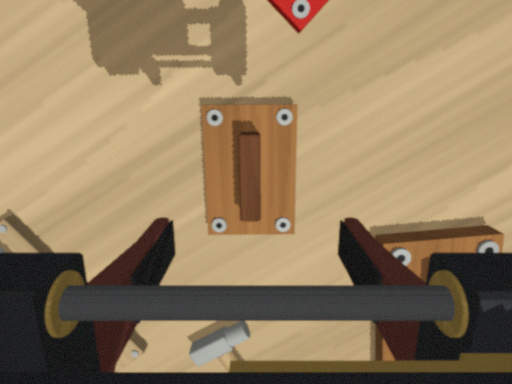

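The wrist view shows the cover at (250,170), with its bar vertical between the fingers. Now to re-measure with the arm settled.

```bash
cat > meas.py <<'E'
from h import *
im,d=ctrl.grab_frame("wrist")
W=cloud("wrist",d)
m=(np.hypot(W[...,0]-.491,W[...,1]-.1615)<.12)
for z0,z1 in((.012,.024),(.05,.065)):
    p=W[m&(W[...,2]>z0)&(W[...,2]<z1)]
    r=cv2.minAreaRect(p[:,:2].astype(np.float32)); print(len(p),p[:,2].mean().round(4),np.round(r[0],4),np.round(r[1],4),round(r[2],2))
print(delta((*r[0],.16),r[2]))
E
python3 meas.py
```

```text
9180 0.0218 [0.4868 0.1617] [0.1103 0.1609] 59.1
1883 0.0555 [0.4858 0.1621] [0.024  0.0984] 58.93
(array([-1.38, -0.8 ,  8.57]), np.float64(-0.31), 'cur', array([0.4782, 0.1762, 0.2457]), np.float64(58.62), 'F', array([-0.1 ,  0.39,  0.51]))
```

Request:
play_rows:
  plan: "-1.5 -0.8 3 -0.3; -1.5 -0.8 6 -0.3; -1.5 -0.8 9 -0.3; -1.5 -0.8 9 -0.3; -1.5 -0.8 9 -0.3"

```text
clock: 1.92
ee_pos: [0.4857, 0.1622, 0.1551]
orientation: [[-0.858, 0.514, -0.004], [0.514, 0.858, -0.001], [0.003, -0.003, -1.0]]
force: [-0.1, 0.7, 1.2]
gripper_width: 0.0877
finger_force: 0.0
```

```bash
python3 meas.py
```

```text
13372 0.023 [0.4887 0.1612] [0.1108 0.1592] 59.11
3295 0.0569 [0.488  0.1615] [0.024  0.0993] 58.94
(array([-0.13, -0.03, -0.34]), np.float64(0.11), 'cur', array([0.4871, 0.1624, 0.1566]), np.float64(59.05), 'F', array([-1.04,  0.03, -0.12]))
```

Request:
play_rows:
  plan: "-0.1 0 4 0; -0.1 0 8 0; -0.1 0 11 0; -0.1 0 12.6 0; -0.1 0 12.6 0"

```text
clock: 2.38
ee_pos: [0.4875, 0.1612, 0.0288]
orientation: [[-0.857, 0.515, -0.002], [0.515, 0.857, -0.001], [0.002, -0.002, -1.0]]
force: [-0.0, -0.1, 0.0]
gripper_width: 0.0878
finger_force: 0.0
```

Request:
play_rows:
  plan: "0 0 0 0; 0 0 0 0; 0 0 0 0; 0 0 0 0; 0 0 0 0"
  jaw: -1
  newtons: 40

```text
clock: 2.8
ee_pos: [0.4891, 0.1611, 0.0313]
orientation: [[-0.857, 0.516, 0.002], [0.516, 0.857, 0.001], [-0.002, 0.002, -1.0]]
force: [0.1, 0.2, 0.7]
gripper_width: 0.0581
finger_force: 0.0
```

Request:
play_rows:
  plan: "0 0 0 0; 0 0 0 0; 0 0 0 0; 0 0 0 0; 0 0 0 0"

```text
clock: 3.22
ee_pos: [0.4882, 0.1607, 0.0299]
orientation: [[-0.857, 0.516, -0.0], [0.516, 0.857, -0.0], [0.0, -0.0, -1.0]]
force: [-2.6, -5.8, 2.7]
gripper_width: 0.0246
finger_force: 3.3
```

Request:
play_rows:
  plan: "0 0 0 0; 0 0 0 0; 0 0 -2 0; 0 0 -5 0; 0 0 -9 0"

```text
clock: 3.63
ee_pos: [0.4858, 0.1601, 0.1183]
orientation: [[-0.857, 0.516, -0.006], [0.516, 0.857, -0.002], [0.005, -0.005, -1.0]]
force: [1.1, 0.9, -3.1]
gripper_width: 0.024
finger_force: 40.0
```

Request:
play_rows:
  plan: "0 0 -3 0; 0 0 -3 0; 0 0 -3 0; 0 0 -3 0"

```text
clock: 3.97
ee_pos: [0.4872, 0.1605, 0.1488]
orientation: [[-0.857, 0.516, -0.002], [0.516, 0.857, -0.001], [0.001, -0.001, -1.0]]
force: [0.7, 0.5, -3.9]
gripper_width: 0.024
finger_force: 40.0
```

```bash
python3 -c "
from h import *
print(ctrl.read_state()['ft_torque'],ctrl.read_state()['finger_force'])
print(delta((.515,-.10,.16),96.5))"
```

```text
[0.03460628 0.03302241 0.03049197] 39.998778104782104
(array([-15.82, -20.88,  -1.11]), np.float64(-37.56), 'cur', array([0.4872, 0.1605, 0.1488]), np.float64(58.94), 'F', array([ 0.75,  0.46, -3.89]))
```

Request:
play_rows:
  plan: "-2 -1.3 -1.5 -3; -5 -3.3 -4 -8; -8.4 -5.5 -6 -13; -11.7 -7.7 -7 -18; -15 -10 -7 -23"

```text
clock: 4.38
ee_pos: [0.5645, -0.0006, 0.2199]
orientation: [[-0.991, 0.135, -0.0], [0.135, 0.991, 0.0], [0.0, 0.0, -1.0]]
force: [0.8, 0.5, -2.8]
gripper_width: 0.0239
finger_force: 40.0
```

```bash
python3 -c "
from h import *
print(delta((.66,-.2,.22),96.4))"
```

```text
(array([-12.15, -18.47,  -0.02]), np.float64(-14.15), 'cur', array([ 0.5645, -0.0006,  0.2199]), np.float64(82.25), 'F', array([ 0.78,  0.52, -2.85]))
```

Request:
play_rows:
  plan: "-2.2 -3.4 0 -4; -4.5 -6.9 0 -9; -6.7 -10.4 0 -13.5; -9 -13.8 0 -14; -10.5 -16 0 -14.2"

```text
clock: 4.8
ee_pos: [0.6452, -0.1758, 0.2163]
orientation: [[-0.994, -0.106, -0.004], [-0.106, 0.994, 0.0], [0.004, 0.001, -1.0]]
force: [0.5, 0.8, -3.9]
gripper_width: 0.024
finger_force: 40.0
```

Request:
play_rows:
  plan: "0 0 0 0; 0 0 0 0; 0 0 0 0; 0 0 0 0; 0 0 0 0"

```text
clock: 5.22
ee_pos: [0.6447, -0.171, 0.2192]
orientation: [[-0.994, -0.108, -0.002], [-0.108, 0.994, 0.001], [0.001, 0.001, -1.0]]
force: [1.4, 1.2, -3.7]
gripper_width: 0.0239
finger_force: 40.0
```

```bash
python3 - <<'E'
from h import *
print(delta((.518,-.2191,.11),96.4))
im,d=ctrl.grab_frame("wrist"); W=cloud("wrist",d); save("w2.png",im); np.savez("w2.npz",im=im,d=d,W=W)
for z0,z1 in((.01,.03),(.036,.048),(.049,.06)):
    m=(np.hypot(W[...,0]-.517,W[...,1]+.219)<.17)&(W[...,2]>z0)&(W[...,2]<z1); p=W[m]
    if m.sum()<4: print(m.sum()); continue
    r=cv2.minAreaRect(p[:,:2].astype(np.float32)); print(m.sum(),p.mean(0).round(4),np.round(r[0],4),np.round(r[1],4),round(r[2],2))
m=(np.hypot(W[...,0]-.517,W[...,1]+.219)<.03)&(W[...,2]>.047); p=W[m]; print("pin",m.sum(),p.mean(0),p.max(0),p.min(0))
E
```

```text
(array([13.1 , -3.42, 10.93]), np.float64(-0.17), 'cur', array([ 0.6447, -0.171 ,  0.2192]), np.float64(96.23), 'F', array([ 1.35,  1.18, -3.73]))
4745 [ 0.5442 -0.2392  0.0201] [ 0.5628 -0.2157] [0.1625 0.2004] 6.4
11388 [ 0.5226 -0.2201  0.0421] [ 0.5232 -0.2199] [0.0715 0.1485] 6.3
236 [ 0.5148 -0.2207  0.0526] [ 0.5143 -0.2207] [0.0152 0.0149] 33.02
pin 245 [ 0.51486932 -0.22061048  0.05239635] [ 0.52196868 -0.21333645  0.05560005] [ 0.50641991 -0.22828662  0.04727277]
```

View pics/w2.png

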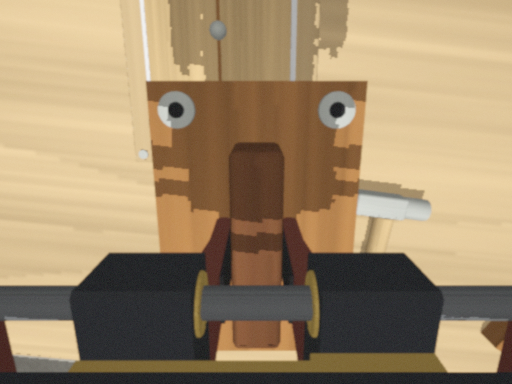

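The wrist view shows the pin at (218,30), and the held cover with bushings at (176,110) and (337,110). I'll get the cover's centre and yaw in the hand from the same frame.

```bash
python3 - <<'E'
from h import *
f=np.load("w2.npz");W=f["W"]
s=ctrl.read_state();R=np.array(s["orientation"]);p0=np.array(s["ee_pos"])
T=(W-p0)@R   # tool frame
v,u=np.mgrid[0:384,0:512]
m=(T[...,2]>-.0)&(T[...,2]<.02)&(v<215)&(u>140)&(u<380)&(T[...,0]>0.025)
p=T[m];print("plate",len(p),p.min(0).round(4),p.max(0).round(4),np.median(p[:,2]).round(4))
for a in (.035,.045,.055,.065,.075):
    q=p[abs(p[:,0]-a)<.004]; print(a,q[:,1].min().round(4),q[:,1].max().round(4),((q[:,1].min()+q[:,1].max())/2).round(4),np.median(q[:,2]).round(4))
for y in(-.04,-.02,0,.02,.04):
    q=p[abs(p[:,1]-y)<.005]; print("end",y,q[:,0].max().round(4),np.median(q[:,2]).round(4))
m=(T[...,2]>-.035)&(T[...,2]<-.02)&(v<240)&(u>215)&(u<300); p=T[m]; print("bar",p.min(0).round(4),p.max(0).round(4),np.median(p[:,2]).round(4))
E
```

```text
plate 20752 [ 0.025  -0.055   0.0001] [0.0812 0.0556 0.0104] 0.008
0.035 -0.0547 0.0554 0.0003 0.0081
0.045 -0.0549 0.0555 0.0003 0.0081
0.055 -0.0548 0.0556 0.0004 0.0081
0.065 -0.0549 0.0555 0.0003 0.0077
0.075 -0.055 0.0556 0.0003 0.008
end -0.04 0.0811 0.0078
end -0.02 0.0811 0.0082
end 0 0.0811 0.0081
end 0.02 0.0811 0.0081
end 0.04 0.0811 0.0077
bar [ 0.0096 -0.0184 -0.0287] [ 0.0516  0.0201 -0.0201] -0.0257
```

Request:
play_rows:
  plan: "3.3 -0.9 1 0; 6.7 -1.8 3 0; 10 -2.7 5 -0.1; 13.3 -3.6 8 -0.1; 13.3 -3.6 10 -0.1"

```text
clock: 5.68
ee_pos: [0.5116, -0.2222, 0.1189]
orientation: [[-0.994, -0.108, -0.004], [-0.108, 0.994, 0.001], [0.004, 0.001, -1.0]]
force: [-0.4, -0.4, -3.0]
gripper_width: 0.0238
finger_force: 40.0
```

Request:
play_rows:
  plan: "0 0 1 0; 0 0 1.5 0; 0 0 1.5 0; 0 0 1.5 0; 0 0 1.5 0"

```text
clock: 6.1
ee_pos: [0.5189, -0.2225, 0.1062]
orientation: [[-0.994, -0.11, 0.003], [-0.11, 0.994, -0.001], [-0.002, -0.001, -1.0]]
force: [-1.2, 0.1, -3.5]
gripper_width: 0.0237
finger_force: 40.0
```

```bash
python3 - <<'E'
from h import *
print(delta((.5156,-.221,.088),96.35), ctrl.read_state()['ft_torque'])
im,d=ctrl.grab_frame("wrist"); W=cloud("wrist",d)
for z0,z1 in((.01,.03),(.036,.048)):
    m=(np.hypot(W[...,0]-.517,W[...,1]+.219)<.17)&(W[...,2]>z0)&(W[...,2]<z1); p=W[m]
    r=cv2.minAreaRect(p[:,:2].astype(np.float32)); print(m.sum(),np.round(r[0],4),np.round(r[1],4),round(r[2],2))
    a=np.radians(6.35);q=(p[:,:2]-[.515,-.2205])@np.array([[np.cos(a),-np.sin(a)],[np.sin(a),np.cos(a)]]);print("extent about pin",q.min(0),q.max(0))
E
```

```text
(array([0.31, 0.19, 1.82]), np.float64(-0.04), 'cur', array([ 0.5189, -0.2225,  0.1062]), np.float64(96.31), 'F', array([-1.16,  0.1 , -3.53])) [ 0.09153044  0.01894022 -0.00844457]
18671 [ 0.4767 -0.2255] [0.1859 0.201 ] 6.34
extent about pin [-0.13156299 -0.10122254] [0.05436221 0.0997483 ]
8955 [ 0.4197 -0.2321] [0.0301 0.1387] 6.35
extent about pin [-0.11097777 -0.0703166 ] [-0.0809141   0.06841157]
```

Request:
play_rows:
  plan: "0.3 0.1 0.8 0; 0.3 0.1 0.8 0; 0.3 0.1 0.8 0; 0.3 0.1 0.8 0; 0.3 0.1 0.8 0"

```text
clock: 6.57
ee_pos: [0.5141, -0.2219, 0.097]
orientation: [[-0.994, -0.109, 0.0], [-0.109, 0.994, -0.0], [-0.0, -0.0, -1.0]]
force: [-0.1, -0.0, -3.2]
gripper_width: 0.0239
finger_force: 40.0
```

Request:
play_rows:
  plan: "0 0 0 0; 0 0 0 0"

```text
clock: 6.73
ee_pos: [0.5141, -0.2219, 0.097]
orientation: [[-0.994, -0.109, 0.0], [-0.109, 0.994, -0.0], [-0.0, -0.0, -1.0]]
force: [-0.5, -0.5, -3.8]
gripper_width: 0.0236
finger_force: 40.0
```

```bash
python3 - <<'E'
from h import *
for _ in range(1): print(delta((.5154,-.2213,.088),96.35), ctrl.read_state()['ft_torque'], ctrl.read_state()['qd'].round(4))
E
```

```text
(array([-0.14,  0.05,  0.9 ]), np.float64(-0.11), 'cur', array([ 0.5141, -0.2219,  0.097 ]), np.float64(96.24), 'F', array([-0.54, -0.51, -3.83])) [ 0.05510779 -0.03415707  0.02060984] [ 0.0004  0.0021 -0.0005 -0.0009  0.0013 -0.0009]
```

Request:
play_rows:
  plan: "-0.1 0 0.4 -0.1; -0.1 0 0.8 -0.1; -0.1 0 1.1 -0.1; -0.1 0 1.3 -0.1; -0.1 0 1.3 -0.1"

```text
clock: 7.15
ee_pos: [0.5145, -0.2215, 0.0831]
orientation: [[-0.994, -0.111, -0.001], [-0.111, 0.994, 0.001], [0.001, 0.001, -1.0]]
force: [1.1, -0.9, -3.7]
gripper_width: 0.0239
finger_force: 40.0
```

Request:
play_rows:
  plan: "0 0 0.1 0; 0 0 0.1 0; 0 0 0.1 0"

```text
clock: 7.4
ee_pos: [0.5149, -0.2217, 0.0829]
orientation: [[-0.994, -0.111, 0.0], [-0.111, 0.994, -0.0], [-0.0, -0.0, -1.0]]
force: [-0.9, -0.3, -4.3]
gripper_width: 0.0236
finger_force: 40.0
```

```bash
python3 - <<'E'
from h import *
print(delta((.5154,-.2213,.083),96.35), ctrl.read_state()['ft_torque'])
E
```

```text
(array([-0.05,  0.04, -0.01]), np.float64(-0.0), 'cur', array([ 0.5149, -0.2217,  0.0829]), np.float64(96.35), 'F', array([-0.88, -0.33, -4.28])) [-0.00515209  0.00449459  0.00697828]
```

Request:
play_rows:
  plan: "0 0 0.1 0; 0 0 0.2 0; 0 0 0.3 0; 0 0 0.3 0; 0 0 0.3 0"

```text
clock: 7.82
ee_pos: [0.5149, -0.2217, 0.0798]
orientation: [[-0.994, -0.11, -0.0], [-0.11, 0.994, 0.0], [0.0, 0.0, -1.0]]
force: [-0.6, 0.2, -3.4]
gripper_width: 0.0238
finger_force: 40.0
```

Request:
play_rows:
  plan: "0 0 0.1 0; 0 0 0.2 0; 0 0 0.3 0; 0 0 0.3 0; 0 0 0.3 0"

```text
clock: 8.23
ee_pos: [0.5148, -0.2217, 0.0768]
orientation: [[-0.994, -0.11, -0.0], [-0.11, 0.994, 0.0], [0.0, 0.0, -1.0]]
force: [0.9, -0.4, -4.0]
gripper_width: 0.0239
finger_force: 40.0
```

```bash
python3 - <<'E'
from h import *
print(delta((.5154,-.2213,.072),96.35), ctrl.read_state()['ft_torque'])
E
```

```text
(array([-0.06,  0.03,  0.48]), np.float64(-0.01), 'cur', array([ 0.5148, -0.2217,  0.0768]), np.float64(96.34), 'F', array([ 0.89, -0.4 , -4.04])) [0.00465617 0.03425298 0.00162666]
```

No contact at this height, so the pin appears to be about 7 mm inside the socket already. I'll keep going down to the bed.

Request:
play_rows:
  plan: "0 0 0.1 0; 0 0 0.2 0; 0 0 0.3 0; 0 0 0.4 0; 0 0 0.4 0"

```text
clock: 8.65
ee_pos: [0.5147, -0.2217, 0.0726]
orientation: [[-0.994, -0.11, -0.0], [-0.11, 0.994, 0.0], [0.0, 0.0, -1.0]]
force: [-0.7, 0.1, -3.5]
gripper_width: 0.024
finger_force: 40.0
```

Request:
play_rows:
  plan: "0 0 0.1 0; 0 0 0.2 0; 0 0 0.3 0; 0 0 0.3 0; 0 0 0.3 0"

```text
clock: 9.07
ee_pos: [0.515, -0.2217, 0.0702]
orientation: [[-0.994, -0.111, 0.0], [-0.111, 0.994, -0.0], [-0.0, -0.0, -1.0]]
force: [-1.3, 1.4, 2.7]
gripper_width: 0.0239
finger_force: 40.0
```

Request:
play_rows:
  plan: "0 0 0.1 0; 0 0 0.2 0; 0 0 0.3 0; 0 0 0.4 0; 0 0 0.4 0"

```text
clock: 9.48
ee_pos: [0.515, -0.2217, 0.0661]
orientation: [[-0.994, -0.111, 0.0], [-0.111, 0.994, -0.0], [-0.0, -0.0, -1.0]]
force: [-3.2, 1.5, 7.0]
gripper_width: 0.0242
finger_force: 40.0
```

Request:
play_rows:
  plan: "0 0 0.05 0; 0 0 0.1 0; 0 0 0.1 0"

```text
clock: 9.73
ee_pos: [0.515, -0.2217, 0.0659]
orientation: [[-0.994, -0.11, 0.0], [-0.11, 0.994, -0.0], [-0.0, -0.0, -1.0]]
force: [-3.6, 3.0, 13.2]
gripper_width: 0.0239
finger_force: 40.0
```

Request:
play_rows:
  plan: "0 0 0.05 0; 0 0 0.1 0; 0 0 0.1 0; 0 0 0.1 0; 0 0 0.1 0"

```text
clock: 10.15
ee_pos: [0.515, -0.2217, 0.0658]
orientation: [[-0.994, -0.11, 0.0], [-0.11, 0.994, -0.0], [-0.0, -0.0, -1.0]]
force: [-8.2, 3.6, 24.2]
gripper_width: 0.0237
finger_force: 40.0
```

```bash
python3 - <<'E'
from h import *
print(delta((.5154,-.2213,.066),96.35), ctrl.read_state()['ft_torque'])
im,d=ctrl.grab_frame("scene"); save("s1.png",cv2.resize(im,None,fx=1.5,fy=1.5))
im,d=ctrl.grab_frame("wrist"); save("w3.png",im); W=cloud("wrist",d)
s=ctrl.read_state();R=np.array(s["orientation"]);T=(W-s["ee_pos"])@R
v,u=np.mgrid[0:384,0:512]
m=(T[...,2]>0)&(T[...,2]<.016)&(v<215)&(u>140)&(u<380)&(T[...,0]>0.025);p=W[m];r=T[m];print("plate top z",np.median(p[:,2]),"tool max",r.min(0),r.max(0))
for z0,z1 in((.012,.026),(.031,.041)):
    m=(np.hypot(W[...,0]-.517,W[...,1]+.219)<.17)&(W[...,2]>z0)&(W[...,2]<z1)&(v<110); print(m.sum(),np.median(W[m][:,2]))
E
```

```text
(array([-0.04,  0.04, -0.02]), np.float64(-0.01), 'cur', array([ 0.515 , -0.2217,  0.0658]), np.float64(96.34), 'F', array([-8.23,  3.59, 24.15])) [ 0.69274391  1.34987525 -0.00381886]
plate top z 0.05788830708912377 tool max [ 2.50021160e-02 -5.51985758e-02  5.57571068e-05] [0.08117665 0.05571255 0.01046001]
15336 0.019842637230540826
12147 0.035750611096313036
```

View pics/s1.png

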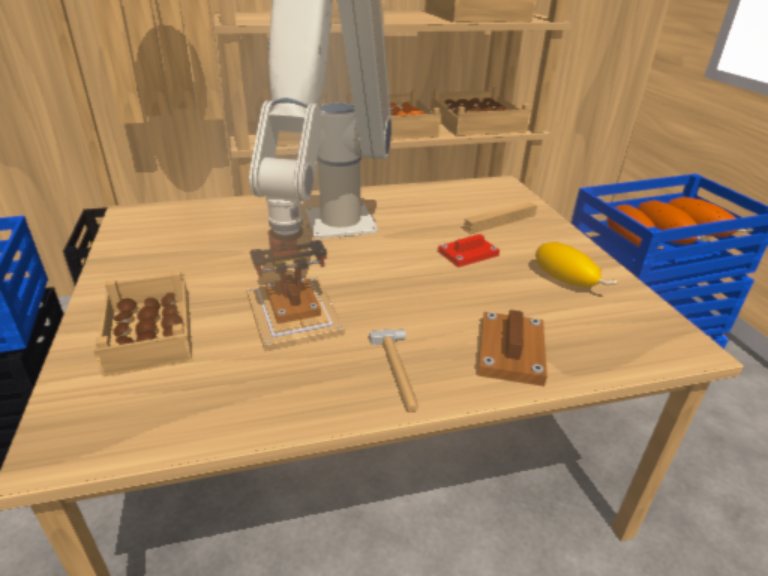

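View pics/w3.png

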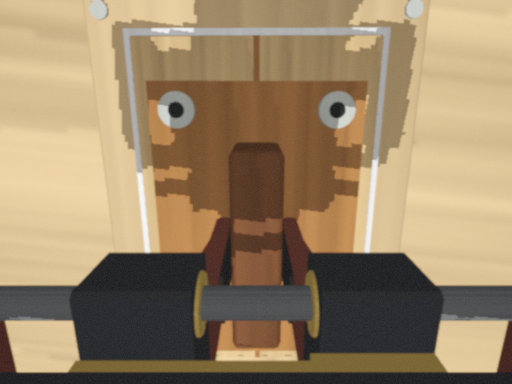

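The wrist view shows the cover square inside the white outline. The bed top reads 0.036 m, which is its stop. The scene view shows the bystanders in place. One check that the push is steady before handing in.

Request:
play_rows:
  plan: "0 0 0 0; 0 0 0 0; 0 0 0 0; 0 0 0 0; 0 0 0 0"

```text
clock: 10.67
ee_pos: [0.5151, -0.2217, 0.0658]
orientation: [[-0.994, -0.11, 0.0], [-0.11, 0.994, -0.0], [-0.0, -0.0, -1.0]]
force: [-7.7, 4.0, 24.2]
gripper_width: 0.0239
finger_force: 40.0
```

```bash
python3 -c "
from bench import ctrl
print(ctrl.finish_job())"
```

```text
the job is handed in; nothing more can be done
None
```

I've handed the job in: the cover is on the pin, square with the jig, and the arm is still gripping the handle and holding it down with about 24 N; the bed top reads 36 mm, its stop. The socket went over the pin on the first descent, so no search was needed.

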